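# Load the baffle rings into the camera tube

### The arm

A 7-joint arm with a two-finger parallel gripper is mounted at the origin on a cart in front of the work surface, level with it; the furniture and walls round the work are solid. World frame = base frame: x ahead of the robot, y to its left, z up, the work surface at z = 0. Lengths are in m, angles in rad, forces in N, time in s.
With the tool pointing down it reaches from about 0.425 to 0.875 m from the base axis. Payload 4.7 kg.
Tool frame: the origin (TCP) lies on the mounting face of the last link; the fingertips stand 182 mm ahead of it and the grasp point (between the pads) lies 164 mm ahead of it (ctrl.finger_overhang is the distance from the TCP to the fingertips, in m); z points along the fingers, y is the line along which they close (so a half turn about z gives the same grasp; the last joint's range is limited). The gripper opens to 87 mm and grips with 3 to 60 N. Pads are 19 mm wide; open, the fingers measure 117 mm over their backs; the gripper's body (75 mm by 190 mm) begins 51 mm behind the grasp point.
Start: joints at [1.189, 0.321, -0.07, 1.45, 0.023, 1.371, -0.057], TCP at [0.251, -0.6, 0.405] pointing down, gripper open.
Joint ranges: [-2.86, 2.86], [-0.3, 2.09], [-1.38, 1.24], [0.06, 2.45], [-1.56, 4.7], [0.09, 2.05], [-2.69, 2.69]. Speed limits (rad/s): [2.57, 2.57, 3.14, 3.14, 3.14, 3.14, 3.14].

### API

Orientations are given as a rotation vector (axis times angle).
In Python, from bench import ctrl gives the robot as it stands.
- The arm moves only by the shell command python3 -m jog 'ROWS' [FORCE]. ROWS is a JSON object of lists of equal length, an entry for each row: "translation": the shift along the tool's x, y, z as a fraction of full scale, a list of three; "yaw": the turn about the tool's z as a fraction of full scale; "jaw": the closure, from 0 (fully open) to 1 (shut). In form: {"translation": [[dx, dy, dz], ...], "yaw": [yaw, ...], "jaw": [jaw, ...]}. A call has 1 to 8 rows; each row is the pose to reach, as a shift and turn from the pose commanded when the call began, along the tool's axes at that moment, turning the shorter way round; what a row does not reach only later rows make up. Full scale, the value 1, is 0.2 m for a shift and 180 degrees for a turn. A row lasts 1/8 s, in which the tool goes at most 62.5 mm and 10.7 degrees, less where a joint would pass 70% of its speed; a pose out of reach is approached as far as the arm can. A call with a number of a shift or a turn outside -1 to 1 is refused whole. A call with a gripper value outside its range is refused whole. The fingers move at their own pace and stop on an object; FORCE is the grip in N (left out, the last holds). Time passes only in rows, so rows that repeat a pose let the fingers close. It gives the time, the measured TCP pose, the force, the opening and the grip force at its end, in the units of the state.
- ctrl.get_state(): the state, without advancing time (a new reading comes with each control period).
- ctrl.get_image(name): name is "scene" or "top"; returns a dict with "pixels" (384x512x3 uint8, blue, green, red), "fx", "fy", "cx", "cy" (pixels), "R" (3x3) and "t" (3): a world point X has camera coordinates R X + t. Camera axes: x right, y down, z forward; pixel columns grow to the right and rows downward; lengths in m; the calibration is good to about 2 mm. A picture is of the moment at which its call begins. There is no depth.
- ctrl.close_job(): hands the job in; it is judged then, once.
Trained networks look in a picture, given as the dict that the camera call returned (one of the last four; its "shot" number tells which), for a name from the list of things; names that differ only in an ending like _2 or _b are one class to them, and where a whole thing is asked for, a point or a joint stands for the part that bears it (a point fixed in the world has none). Each returns a list of dicts, best first, with "p" (0 to 1); they miss things now and then, are a little off and sometimes report something else, mostly with a low value. They report only what shows in the picture. A call takes as long as a camera call. They do not tell look-alikes from the thing itself.
- ctrl.silhouettes(label, picture): "region" (384x512 bool, what is visible of it) and "at" ([column, row] in pixels, amid what is visible of it).
The state is a dict: "time": time; "joint_positions": joint angles; "qd": joint speeds; "joint_torque": joint torques, N m; "position": TCP position; "tool_rot": TCP orientation; "ft_force": force on the tool from outside, world axes, zero at the start; "torque": the same for the moment, N m; "grip_width": opening from 0.0 (shut) to 1.0 (fully open); "grip_force": force on a finger pad.
Only numpy, scipy, OpenCV 4.12 (cv2) and the standard library are available. Lean on these libraries where they do the work, as an engineer would, in place of code of your own. Each camera call takes 0.05 s, during which the arm holds its last target. There are 200 camera calls.

### The job

Build the baffle stack of the microscope's camera tube: drop the three loose black rings into the upright metal tube so that they lie flat on one another in one column, the ring with the largest hole at the bottom, the middle one on it and the one with the smallest hole on top, all the way down. One ring starts lying on top of another, so put it aside on the bench where that is needed; leave the other things on the bench where they stand.

Things in the scene. Friction and masses are not known exactly. Their poses are not given: they have to be found in the camera images.
- tube: upright round aluminium tube, open at the top, on a round flange 92 mm across and 8 mm thick, fixed to the bench. Tube 74 mm outside (79 at the rim), smooth bore 63.6 mm with a conical lead-in widening to 71 mm over the top 8 mm; rim 56 mm above the bench, inner floor 8 mm above it. Origin on its axis at the bench, z up. Rings lying home have their centres 15, 29 and 43 mm above it
- tube_mouth (a point): centre of the tube's mouth, level with the rim, 56 mm above the bench
- ring_wide: flat, stiff, matt black ring, 60 mm outside diameter, 14 mm thick, about 60 g, with a 44 mm round hole (the largest hole of the three). Origin at the centre of the ring (7 mm above its underside), z along its axis; the ring is the same either way up. At the start it lies on the bench with ring_narrow on top of it
- ring_mid: flat, stiff, matt black ring, 60 mm outside diameter, 14 mm thick, about 60 g, with a 32 mm round hole (the middle hole of the three). Origin at the centre of the ring (7 mm above its underside), z along its axis; the ring is the same either way up. At the start it lies alone flat on the bench
- ring_narrow: flat, stiff, matt black ring, 60 mm outside diameter, 14 mm thick, about 60 g, with a 20 mm round hole (the smallest hole of the three). Origin at the centre of the ring (7 mm above its underside), z along its axis; the ring is the same either way up. At the start it lies on ring_wide, its axis within 4 mm of that ring's
- black_case: bystander: upright black screw case, 35 mm across, 60 mm high; origin at the centre of its underside
- white_bottle: bystander: upright white bottle with a blue cap, 56 mm across, 99 mm high; origin at the centre of its underside
- brown_bottle: bystander: upright brown bottle with a white cap, 30 mm across, 66 mm high; origin at the centre of its underside
- small_bottle: bystander: upright brown bottle with a black cap, 26 mm across, 58 mm high; origin at the centre of its underside
- lens_unit: bystander: grey microscope objective standing upright, 25 mm across, 40 mm high; origin at the centre of its underside
- memory_stick: bystander: dark memory stick lying flat, 18 x 57 x 8 mm, long along its y; origin at the centre of its underside
- tape_roll: bystander: roll of cream-coloured tape lying flat, 68 mm across, 20 mm high; it is not one of the rings; origin at the centre of its underside
- microscope: large fixed microscope to the right of the work, between the robot's starting place and the rings: it fills x 0.42 to 0.91, y -0.41 to -0.07 m and stands 0.50 m high, so swing round it close to the robot or above it; origin at its foot
Mind the look-alikes: they are no part of the job. What is shaped like the ring_mid but green is not meant.

How it is judged:
By the outcome, as a careful person would: the job done as asked, in the order asked, and still so for the second after the job is handed in, with the robot touching nothing.
It also fails if it takes over 70 s, if anything falls off the work surface, if the arm or the gripper's body presses on something with over 40 N, if the wrist force passes 120 N, or if a joint passes its speed limit or range.

## Working session

There is one attempt and no reset: what is moved stays moved. The work goes in short steps, Python scripts to look and compute and a shell command to move; the robot and the scene stay as the last step left them, time stands still between calls to the robot, and variables do not carry over. Pictures are saved under pics/ and viewed, at most 10 in all, crops included, and the job is handed in when it is done.

```bash
mkdir -p pics; ls
cat > h.py <<'E'
import numpy as np, cv2
from bench import ctrl
def ray(im,uv,z):
    R=np.array(im["R"]);t=np.array(im["t"])
    d=R.T@np.array([(uv[0]-im["cx"])/im["fx"],(uv[1]-im["cy"])/im["fy"],1]); c=-R.T@t
    return (c+d*(z-c[2])/d[2])
def proj(im,X):
    p=np.array(im["R"])@np.array(X)+np.array(im["t"]); return np.array([im["fx"]*p[0]/p[2]+im["cx"],im["fy"]*p[1]/p[2]+im["cy"]])
E
python3 - <<'E'
from h import *
s=ctrl.get_state(); print({k:np.round(v,3).tolist() for k,v in s.items()})
for n in("scene","top"):
    im=ctrl.get_image(n); cv2.imwrite(f"pics/{n}0.png",cv2.resize(im["pixels"],(768,576)))
    print(n,"cam",np.round(-np.array(im["R"]).T@np.array(im["t"]),3))
    for l in("tube","ring_wide","ring_mid","ring_narrow","tape_roll","black_case","white_bottle","brown_bottle","small_bottle","lens_unit","memory_stick"):
        for d in ctrl.silhouettes(l,im)[:3]:
            print(n,l,round(d["p"],2),np.round(d["at"]),int(d["region"].sum()),np.round(ray(im,d["at"],.014)[:2],3))
E
```

```text
pics
{'time': 0.0, 'joint_positions': [1.189, 0.322, -0.07, 1.452, 0.023, 1.371, -0.057], 'qd': [-0.001, 0.0, 0.001, 0.0, 0.0, 0.001, -0.0], 'joint_torque': [0.0, -49.128, -0.404, -31.253, -0.064, 0.044, 0.0], 'position': [0.25, -0.6, 0.404], 'tool_rot': [-3.078, -0.617, 0.001], 'ft_force': [-0.942, 0.116, 0.638], 'torque': [-0.018, 0.011, -0.033], 'grip_force': 0.0, 'grip_width': 1.001}
scene cam [-0.098  0.514  1.03 ]
scene tube 0.69 [196. 247.] 903 [0.503 0.409]
scene ring_mid 0.54 [277. 186.] 247 [0.596 0.093]
scene ring_mid 0.53 [136. 221.] 231 [0.673 0.538]
scene ring_narrow 0.57 [246. 206.] 291 [0.572 0.217]
scene tape_roll 0.79 [137. 260.] 324 [0.541 0.575]
scene white_bottle 0.84 [198. 185.] 430 [0.719 0.319]
scene white_bottle 0.61 [200. 245.] 947 [0.504 0.395]
scene brown_bottle 0.53 [234. 173.] 171 [0.71  0.195]
scene small_bottle 0.7 [169. 218.] 123 [0.638 0.446]
top cam [0.5   0.189 1.36 ]
top tube 0.8 [186. 219.] 738 [0.495 0.39 ]
top ring_mid 0.79 [285. 183.] 211 [0.611 0.091]
top ring_mid 0.76 [136. 167.] 203 [0.651 0.548]
top ring_mid 0.16 [244. 198.] 256 [0.562 0.216]
top ring_narrow 0.69 [130. 204.] 259 [0.538 0.561]
top ring_narrow 0.62 [242. 194.] 276 [0.574 0.22 ]
top tape_roll 0.74 [131. 202.] 289 [0.544 0.558]
top white_bottle 0.74 [208. 153.] 323 [0.699 0.327]
top brown_bottle 0.58 [254. 156.] 89 [0.691 0.186]
top small_bottle 0.38 [167. 177.] 46 [0.621 0.45 ]
top lens_unit 0.64 [140. 230.] 70 [0.457 0.528]
top memory_stick 0.52 [300. 242.] 95 [0.433 0.044]
```

View pics/top0.png

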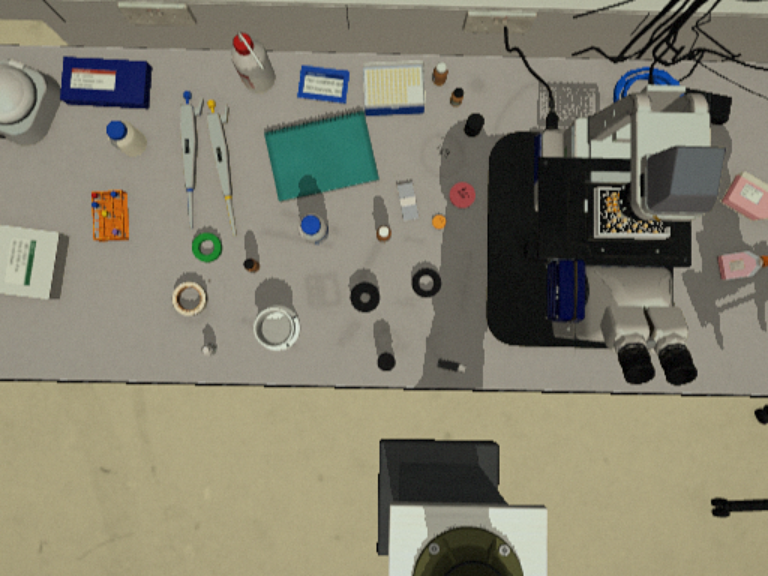

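Run:
```python
from h import *
im=ctrl.get_image("top");p=im["pixels"]
a=cv2.resize(p[130:260,110:320],None,fx=3.7,fy=3.7,interpolation=cv2.INTER_CUBIC)
cv2.imwrite("pics/crop0.png",a)
```

```text
(no output)
```

View pics/crop0.png

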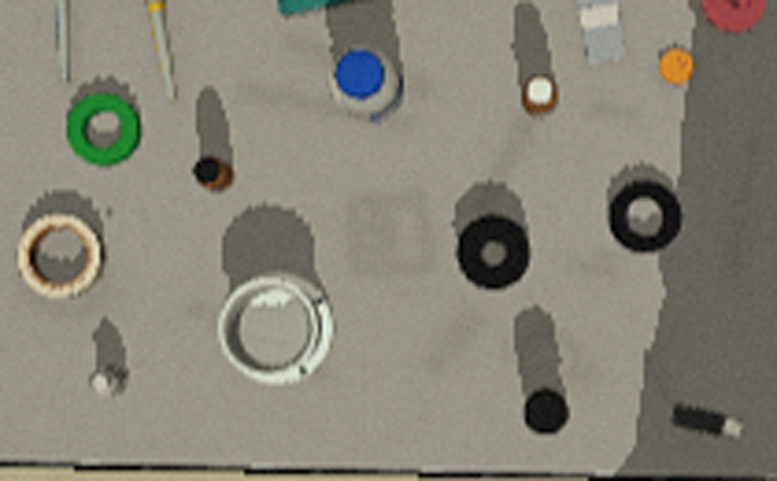

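View pics/scene0.png

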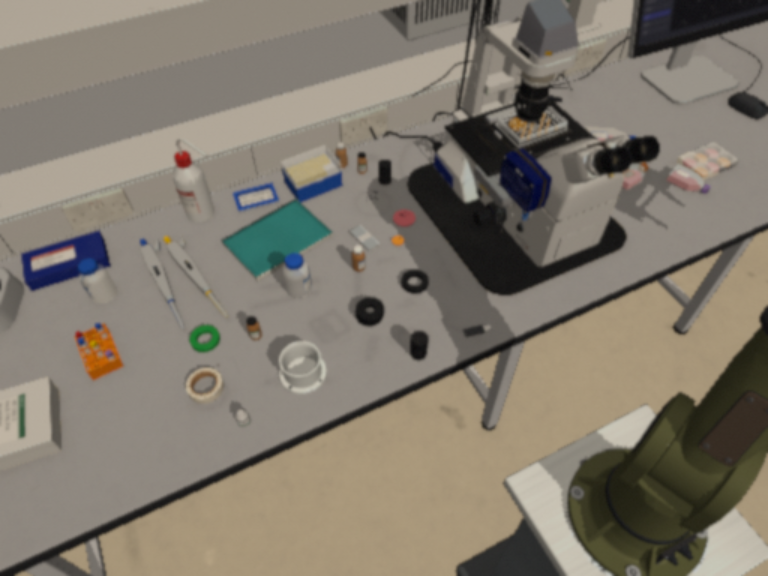

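Top-view candidates (full-res pixels):
- The stack, with a small hole and black on top, is at (243,197). This is ring_narrow on ring_wide.
- The single black ring at (284,188) is ring_mid.
- The green ring at (138,164) is a look-alike, not wanted.
- The cream tape roll at (126,199) and the red and orange pieces are not wanted.
- The tube is at (184,219).

The crop confirms the choice. Next I'll measure accurately and start raising the arm.

```bash
cat >> h.py <<'E'
from scipy.optimize import least_squares
def hullc(pts):
    h=cv2.convexHull(np.float32(pts).reshape(-1,1,2)); m=cv2.moments(h); return np.array([m["m10"],m["m01"]])/m["m00"],m["m00"]
A=np.linspace(0,2*np.pi,60)
def cyl(im,xy,discs):
    return [proj(im,[xy[0]+r*np.cos(a),xy[1]+r*np.sin(a),z]) for r,z in discs for a in A]
def dark(im,xy,z,thr=60,r=22):
    u,v=np.round(proj(im,[*xy,z])).astype(int); g=im["pixels"].max(2)[v-r:v+r+1,u-r:u+r+1]
    n,l,st,c=cv2.connectedComponentsWithStats((g<thr).astype(np.uint8))
    k=max(range(1,n),key=lambda i:st[i,4]-5*np.hypot(*(c[i]-r))); ys,xs=np.nonzero(l==k); return np.c_[xs+u-r,ys+v-r]
def fit(ims,pts,discs,x0):
    t=[hullc(np.r_[p+[-.5,-.5],p+[.5,.5],p+[.5,-.5],p+[-.5,.5]]) for p in pts]
    f=lambda x:np.r_[tuple(hullc(cyl(i,x,discs))[0]-q[0] for i,q in zip(ims,t))]
    s=least_squares(f,x0,diff_step=1e-3); return s.x.round(4),[(round(q[1]),round(hullc(cyl(i,s.x,discs))[1])) for i,q in zip(ims,t)],s.fun.round(2)
STACK=[(.03,0),(.03,.028)];RING=[(.03,0),(.03,.014)];TUBE=[(.046,0),(.046,.008),(.0395,.056)]
E
python3 - <<'E'
from h import *
T=ctrl.get_image("top");S=ctrl.get_image("scene")
for nm,x,d in(("stack",(.572,.217),STACK),("mid",(.605,.092),RING)):
    for ims in([T],[S],[T,S]): print(nm,fit(ims,[dark(i,x,.014) for i in ims],d,x))
P=[]
for i in(T,S):
    m=ctrl.silhouettes("tube",i)[0]["region"]; ys,xs=np.nonzero(m); P.append(np.c_[xs,ys])
for k in([0],[1],[0,1]): print("tube",fit([[T,S][j] for j in k],[P[j] for j in k],TUBE,(.5,.4)))
E
python3 -m jog '{"translation":[[0,0,-0.25],[0,0,-0.5],[0,0,-0.75],[0,0,-1],[0,0,-1]],"yaw":[0.04,0.08,0.12,0.126,0.126],"jaw":[0,0,0,0,0]}' 20
```

```text
stack (array([0.5637, 0.2182]), [(322, 316)], array([0., 0.]))
stack (array([0.5673, 0.2183]), [(294, 338)], array([-0.,  0.]))
stack (array([0.5652, 0.2184]), [(322, 316), (294, 339)], array([-0.06, -0.48,  0.28,  0.5 ]))
mid (array([0.5964, 0.0939]), [(308, 310)], array([-0.,  0.]))
mid (array([0.6005, 0.0925]), [(232, 258)], array([-0.,  0.]))
mid (array([0.5979, 0.0935]), [(308, 310), (232, 258)], array([ 0.14, -0.49,  0.12,  0.67]))
tube (array([0.499 , 0.3956]), [(754, 740)], array([-0.,  0.]))
tube (array([0.5013, 0.3946]), [(954, 919)], array([-0., -0.]))
tube (array([0.5   , 0.3951]), [(754, 739), (954, 920)], array([ 0.18, -0.33, -0.  ,  0.41]))
time: 2.08
position: [0.2505, -0.5993, 0.6102]
tool_rot: [3.133, -0.0, 0.006]
ft_force: [0.7, -1.1, 0.6]
grip_width: 0.998
grip_force: 0.0
```

```bash
python3 -m jog '{"translation":[[0,0,-0.25],[0,0,-0.5],[0,0,-0.65],[0,0,-0.65]],"yaw":[0,0,0,0],"jaw":[0,0,0,0]}'
python3 -m jog '{"translation":[[0.2,-0.2,0],[0.4,-0.4,0],[0.6,-0.6,0],[0.8,-0.8,0],[1,-1,0],[1,-1,0]],"yaw":[0,0,0,0,0,0],"jaw":[0,0,0,0,0,0]}'
```

```text
time: 2.58
position: [0.2493, -0.597, 0.7318]
tool_rot: [3.133, -0.002, 0.004]
ft_force: [-0.3, 0.0, -0.1]
grip_width: 1.0
grip_force: 0.0
time: 3.32
position: [0.4537, -0.3931, 0.7272]
tool_rot: [3.141, 0.016, 0.0]
ft_force: [-0.5, -0.1, -1.1]
grip_width: 1.004
grip_force: 0.0
```

```bash
for i in 1 2; do python3 -m jog '{"translation":[[0.05,-0.25,0],[0.1,-0.5,0],[0.15,-0.75,0],[0.2,-1,0],[0.2,-1,0]],"yaw":[0,0,0,0,0],"jaw":[0,0,0,0,0]}' | head -3; done
python3 -m jog '{"translation":[[0.05,-0.25,0],[0.1,-0.5,0],[0.15,-0.75,0],[0.2,-1,0.2],[0.2,-1,0.5],[0.2,-1,0.8],[0.2,-1,1],[0.2,-1,1]],"yaw":[0,0,0,0,0,0,0,0],"jaw":[0,0,0,0,0,0,0,0]}'
```

```text
time: 3.95
position: [0.4902, -0.1931, 0.7278]
tool_rot: [3.138, 0.012, 0.001]
time: 4.58
position: [0.5302, 0.0057, 0.7259]
tool_rot: [3.137, 0.01, -0.002]
time: 5.58
position: [0.5703, 0.1988, 0.5223]
tool_rot: [3.131, -0.005, -0.009]
ft_force: [0.3, -0.2, 0.6]
grip_width: 1.002
grip_force: 0.0
```

```bash
python3 -m jog '{"translation":[[-0.025,-0.09,0.25],[-0.025,-0.09,0.5],[-0.025,-0.09,0.75],[-0.025,-0.09,1],[-0.025,-0.09,1],[-0.025,-0.09,1]],"yaw":[0,0,0,0,0,0],"jaw":[0,0,0,0,0,0]}'
python3 - <<'E'
from h import *
for i in range(3):
    T=ctrl.get_image("top");s=ctrl.get_state();print(np.round(s["position"],4))
cv2.imwrite("pics/t1.png",cv2.resize(T["pixels"][140:250,180:320],None,fx=5,fy=5,interpolation=cv2.INTER_CUBIC))
E
```

```text
time: 6.32
position: [0.5669, 0.2186, 0.33]
tool_rot: [3.137, -0.001, 0.01]
ft_force: [0.3, 0.8, 0.7]
grip_width: 0.999
grip_force: 0.0
[0.5669 0.2189 0.3305]
[0.5667 0.219  0.3304]
[0.5665 0.2191 0.33  ]
```

View pics/t1.png

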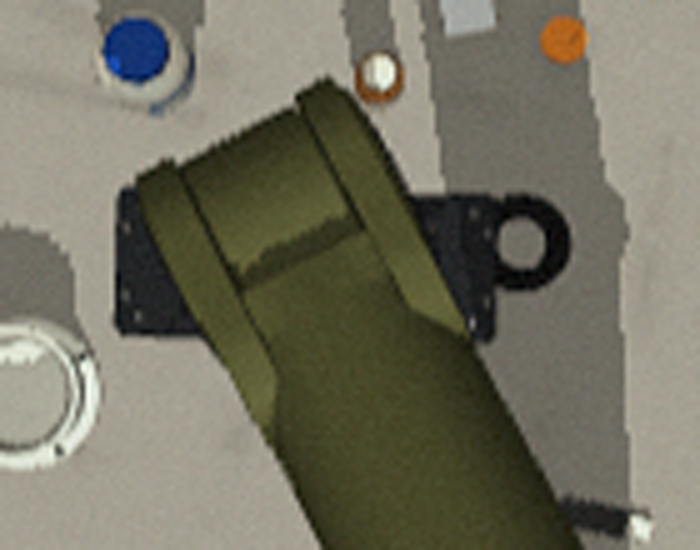

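The picture shows the gripper body lying along y over the stack, from about 115 to 495 px across, and clear of the bottles. Lowering and gripping the top ring now.

```bash
python3 -m jog '{"translation":[[-0.005,0,0.2],[-0.005,0,0.4],[-0.005,0,0.55],[-0.005,0,0.635],[-0.005,0,0.635],[-0.005,0,0.635]],"yaw":[0,0,0,0,0,0],"jaw":[0,0,0,0,0,0]}' 
python3 -m jog '{"translation":[[0,0,0],[0,0,0],[0,0,0],[0,0,0],[0,0,0]],"yaw":[0,0,0,0,0],"jaw":[1,1,1,1,1]}' 15
```

```text
time: 7.22
position: [0.5655, 0.2184, 0.2015]
tool_rot: [3.137, -0.0, 0.008]
ft_force: [-1.1, -0.3, -0.0]
grip_width: 1.002
grip_force: 0.0
time: 7.85
position: [0.5648, 0.218, 0.2]
tool_rot: [3.136, -0.0, 0.004]
ft_force: [0.3, 0.3, 2.0]
grip_width: 0.678
grip_force: 15.0
```

```bash
python3 -m jog '{"translation":[[0,0,-0.12],[0,0,-0.3],[0.09,-0.25,-0.3],[0.175,-0.485,-0.3],[0.175,-0.485,-0.15],[0.175,-0.485,0],[0.175,-0.485,0.065],[0.175,-0.485,0.065]],"yaw":[0,0,0,0,0,0,0,0],"jaw":[1,1,1,1,1,1,1,1]}' 
python3 -m jog '{"translation":[[0,0,0],[0,0,0],[0,0,0],[0,0,0],[0,0,-0.3],[0,0,-0.6],[0,0.3,-0.8],[0,1,-1]],"yaw":[0,0,0,0,0,0,0,0],"jaw":[1,0,0,0,0,0,0,0]}'
python3 -m jog '{"translation":[[0,0.25,0],[0,0.25,0]],"yaw":[0,0],"jaw":[0,0]}'
python3 - <<'E'
from h import *
T=ctrl.get_image("top");S=ctrl.get_image("scene")
cv2.imwrite("pics/t2.png",cv2.resize(T["pixels"][140:250,160:320],None,fx=4,fy=4,interpolation=cv2.INTER_CUBIC))
for nm,x in(("wide",(.565,.218)),("narrow",(.6,.315)),("mid",(.598,.0935))):
    for ims in([T],[S]):
        try: print(nm,fit(ims,[dark(i,x,.007,r=18) for i in ims],RING,x))
        except Exception as e: print(nm,e)
E
```

```text
time: 8.85
position: [0.5997, 0.3147, 0.1857]
tool_rot: [3.136, -0.0, 0.002]
ft_force: [-0.7, 0.2, -0.8]
grip_width: 0.684
grip_force: 15.0
time: 9.85
position: [0.5992, 0.2046, 0.3629]
tool_rot: [3.138, 0.005, 0.01]
ft_force: [1.2, -0.9, -0.1]
grip_width: 0.997
grip_force: 0.0
time: 10.1
position: [0.6003, 0.1479, 0.3608]
tool_rot: [3.133, -0.014, 0.006]
ft_force: [-0.2, 0.1, -0.3]
grip_width: 1.0
grip_force: 0.0
wide (array([0.5829, 0.2131]), [(698, 307)], array([-0.,  0.]))
wide (array([0.5687, 0.2188]), [(246, 285)], array([ 0., -0.]))
narrow (array([0.5975, 0.3138]), [(309, 312)], array([0., 0.]))
narrow (array([0.6007, 0.3145]), [(252, 290)], array([0., 0.]))
mid (array([0.6414, 0.1181]), [(119, 309)], array([0., 0.]))
mid (array([0.5992, 0.0935]), [(240, 258)], array([-0.,  0.]))
```

View pics/t2.png

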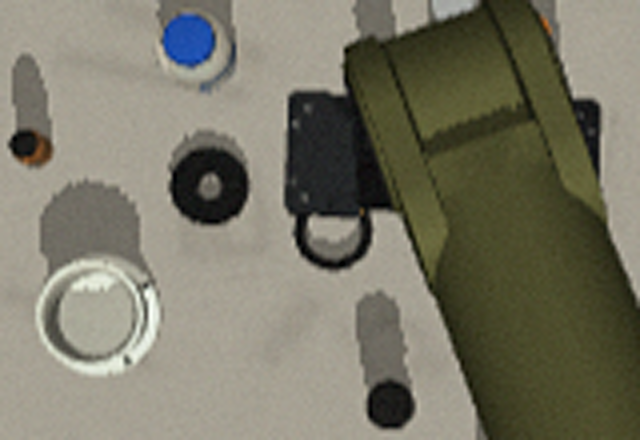

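Ring_wide (large hole) is now bare at crop (333,240), with ring_narrow aside at crop (210,185), lying flat.

```bash
python3 -m jog '{"translation":[[-0.08,-0.18,0],[-0.165,-0.355,0],[-0.165,-0.355,0.2],[-0.165,-0.355,0.5],[-0.165,-0.355,0.5],[-0.165,-0.355,0.5]],"yaw":[0,0,0,0,0,0],"jaw":[0,0,0,0,0,0]}'
```

```text
time: 10.95
position: [0.567, 0.2261, 0.2614]
tool_rot: [3.138, 0.002, 0.006]
ft_force: [0.3, 0.4, 1.1]
grip_width: 1.005
grip_force: 0.0
```

```bash
python3 -m jog '{"translation":[[0,0.037,0],[0,0.037,0.2],[0,0.037,0.355],[0,0.037,0.355],[0,0.037,0.355]],"yaw":[0,0,0,0,0],"jaw":[0,0,0,0,0]}'
python3 -m jog '{"translation":[[0,0,0],[0,0,0],[0,0,0],[0,0,0],[0,0,0]],"yaw":[0,0,0,0,0],"jaw":[1,1,1,1,1]}' 15
python3 -m jog '{"translation":[[0,0,-0.2],[0,0,-0.45],[0,0,-0.55],[0,0,-0.55],[0,0,-0.55]],"yaw":[0,0,0,0,0],"jaw":[1,1,1,1,1]}' 15
python3 - <<'E'
from h import *
S=ctrl.get_image("scene")
cv2.imwrite("pics/s1.png",cv2.resize(S["pixels"][150:270,170:320],None,fx=5,fy=5,interpolation=cv2.INTER_CUBIC))
E
```

```text
time: 11.58
position: [0.5678, 0.217, 0.1911]
tool_rot: [3.137, -0.001, 0.009]
ft_force: [0.9, 1.1, -0.1]
grip_width: 1.0
grip_force: 0.0
time: 12.2
position: [0.5668, 0.2169, 0.189]
tool_rot: [3.136, 0.0, 0.004]
ft_force: [-0.3, 1.0, 2.0]
grip_width: 0.68
grip_force: 15.0
time: 12.82
position: [0.5658, 0.2169, 0.2965]
tool_rot: [3.135, -0.0, -0.001]
ft_force: [-0.3, -0.6, -1.0]
grip_width: 0.679
grip_force: 15.0
```

View pics/s1.png

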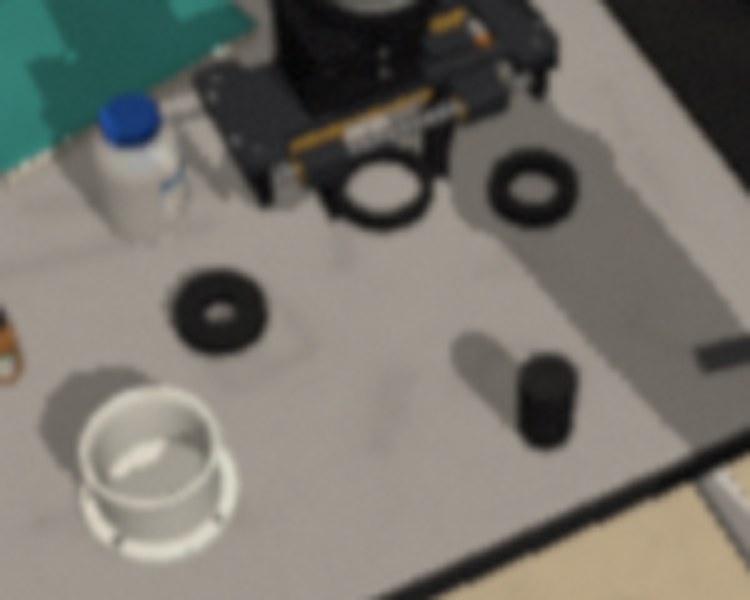

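The picture shows ring_wide held level at crop (385,190), with the tube empty at crop (150,460). Now moving over the tube.

```bash
python3 -m jog '{"translation":[[-0.08,-0.22,0],[-0.16,-0.44,0],[-0.24,-0.66,0],[-0.33,-0.89,0],[-0.33,-0.89,0],[-0.33,-0.89,0]],"yaw":[0,0,0,0,0,0],"jaw":[1,1,1,1,1,1]}'
python3 - <<'E'
from h import *
T=ctrl.get_image("top");print(ctrl.get_state()["position"].__repr__())
E
```

```text
time: 13.62
position: [0.5004, 0.3948, 0.2958]
tool_rot: [3.134, 0.0, 0.001]
ft_force: [0.6, 0.3, -1.8]
grip_width: 0.679
grip_force: 15.0
array([0.50108895, 0.39393485, 0.29606871])
```

```bash
python3 -m jog '{"translation":[[0,0,0.12],[0,0,0.2],[0,0,0.24],[0,0,0.27],[0,0,0.27]],"yaw":[0,0,0,0,0],"jaw":[1,1,1,1,1]}'
```

```text
time: 14.3
position: [0.5006, 0.395, 0.2434]
tool_rot: [3.136, -0.0, 0.003]
ft_force: [-0.5, 0.1, -0.3]
grip_width: 0.678
grip_force: 15.0
```

```bash
python3 -m jog '{"translation":[[0,0,0.018],[0,0,0.018],[0,0,0.018],[0,0,0.018],[0,0,0.018],[0,0,0.018]],"yaw":[0,0,0,0,0,0],"jaw":[1,1,0.4,0,0,0]}'
python3 -m jog '{"translation":[[0,0,-0.3],[0,0.15,-0.5],[0.2,0.45,-0.5],[0.4,0.75,-0.5],[0.5,1,-0.5],[0.5,1,-0.5]],"yaw":[0,0,0,0,0,0],"jaw":[0,0,0,0,0,0]}'
python3 - <<'E'
from h import *
S=ctrl.get_image("scene");T=ctrl.get_image("top")
c=lambda p:cv2.resize(p,(380,380),interpolation=cv2.INTER_CUBIC)
cv2.imwrite("pics/s2.png",np.hstack([c(S["pixels"][220:270,175:225]),c(T["pixels"][195:245,160:210])]))
E
```

```text
time: 15.05
position: [0.5006, 0.3951, 0.2401]
tool_rot: [3.136, -0.0, 0.004]
ft_force: [0.3, -0.5, -0.1]
grip_width: 0.929
grip_force: 0.0
time: 15.8
position: [0.603, 0.1888, 0.3411]
tool_rot: [3.133, -0.015, 0.005]
ft_force: [0.4, 0.4, -0.2]
grip_width: 1.003
grip_force: 0.0
```

View pics/s2.png

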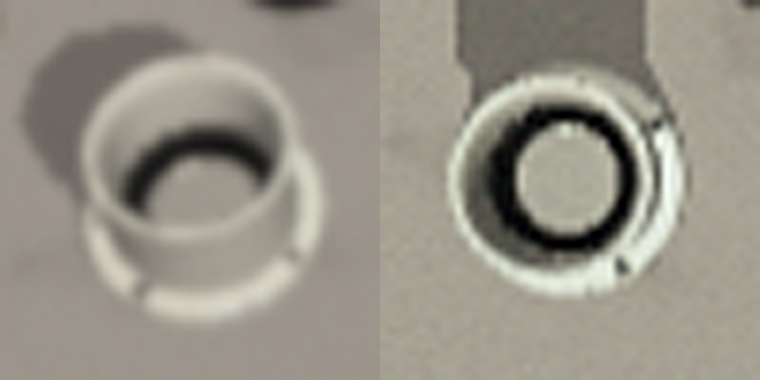

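Ring_wide lies flat at the tube floor (scene half (200,180), top half (570,180)). Next is ring_mid.

```bash
python3 -m jog '{"translation":[[0,0.24,0],[-0.02,0.48,0],[-0.02,0.48,0.2],[-0.02,0.48,0.4],[-0.02,0.48,0.4],[-0.02,0.48,0.4]],"yaw":[0,0,0,0,0,0],"jaw":[0,0,0,0,0,0]}'
```

```text
time: 16.65
position: [0.5968, 0.1011, 0.2633]
tool_rot: [3.137, 0.004, 0.006]
ft_force: [0.6, -0.4, 0.2]
grip_width: 1.001
grip_force: 0.0
```

```bash
python3 -m jog '{"translation":[[0.006,0.036,0],[0.006,0.036,0.2],[0.006,0.036,0.365],[0.006,0.036,0.365],[0.006,0.036,0.365]],"yaw":[0,0,0,0,0],"jaw":[0,0,0,0,0]}'
python3 -m jog '{"translation":[[0,0,0],[0,0,0],[0,0,0],[0,0,0],[0,0,0]],"yaw":[0,0,0,0,0],"jaw":[1,1,1,1,1]}' 15
python3 -m jog '{"translation":[[0,0,-0.2],[0,0,-0.45],[0,0,-0.55],[0,-0.2,-0.55],[0,-0.45,-0.55],[0,-0.7,-0.55],[0,-0.75,-0.55],[0,-0.75,-0.55]],"yaw":[0,0,0,0,0,0,0,0],"jaw":[1,1,1,1,1,1,1,1]}' 15
```

```text
time: 17.27
position: [0.599, 0.0916, 0.1909]
tool_rot: [3.136, -0.0, 0.008]
ft_force: [-0.5, 0.4, 0.4]
grip_width: 0.998
grip_force: 0.0
time: 17.9
position: [0.598, 0.0917, 0.1892]
tool_rot: [3.136, 0.0, 0.004]
ft_force: [-0.4, 0.0, 2.7]
grip_width: 0.679
grip_force: 15.0
time: 18.9
position: [0.5972, 0.2426, 0.2968]
tool_rot: [3.135, 0.003, 0.001]
ft_force: [-0.7, 0.2, -0.8]
grip_width: 0.678
grip_force: 15.0
```

```bash
python3 -m jog '{"translation":[[-0.12,-0.19,0],[-0.24,-0.38,0],[-0.36,-0.57,0],[-0.485,-0.765,0],[-0.485,-0.765,0],[-0.485,-0.765,0]],"yaw":[0,0,0,0,0,0],"jaw":[1,1,1,1,1,1]}'
python3 -m jog '{"translation":[[0,0,0.12],[0,0,0.2],[0,0,0.24],[0,0,0.27],[0,0,0.27]],"yaw":[0,0,0,0,0],"jaw":[1,1,1,1,1]}'
```

```text
time: 19.65
position: [0.502, 0.3929, 0.2965]
tool_rot: [3.134, -0.004, 0.004]
ft_force: [0.2, -1.4, -0.8]
grip_width: 0.677
grip_force: 15.0
time: 20.27
position: [0.5009, 0.3947, 0.2428]
tool_rot: [3.136, -0.0, 0.003]
ft_force: [0.8, -0.5, -0.4]
grip_width: 0.674
grip_force: 15.0
```

```bash
python3 -m jog '{"translation":[[0,0,0.016],[0,0,0.016],[0,0,0.016],[0,0,0.016],[0,0,0.016],[0,0,0.016]],"yaw":[0,0,0,0,0,0],"jaw":[1,1,0.4,0,0,0]}'
python3 -m jog '{"translation":[[0,0,-0.3],[0,0,-0.55],[0.25,0.25,-0.55],[0.5,0.4,-0.55],[0.5,0.75,-0.55],[0.5,1,-0.55],[0.5,1,-0.55]],"yaw":[0,0,0,0,0,0,0],"jaw":[0,0,0,0,0,0,0]}'
python3 - <<'E'
from h import *
S=ctrl.get_image("scene");T=ctrl.get_image("top")
c=lambda p:cv2.resize(p,(380,380),interpolation=cv2.INTER_CUBIC)
cv2.imwrite("pics/s3.png",np.hstack([c(S["pixels"][220:270,175:225]),c(T["pixels"][195:245,160:210])]))
x=(.6,.314)
for i in(T,S): print(fit([i],[dark(i,x,.007,r=15)],RING,x))
E
```

```text
time: 21.02
position: [0.5009, 0.3949, 0.2399]
tool_rot: [3.136, -0.0, 0.004]
ft_force: [-0.6, 0.2, -0.0]
grip_width: 0.929
grip_force: 0.0
time: 21.9
position: [0.6022, 0.1881, 0.351]
tool_rot: [3.132, -0.017, 0.004]
ft_force: [-0.2, 1.2, 0.2]
grip_width: 1.001
grip_force: 0.0
(array([0.6069, 0.3016]), [(557, 311)], array([0., 0.]))
(array([0.6007, 0.3144]), [(251, 290)], array([0., 0.]))
```

View pics/s3.png

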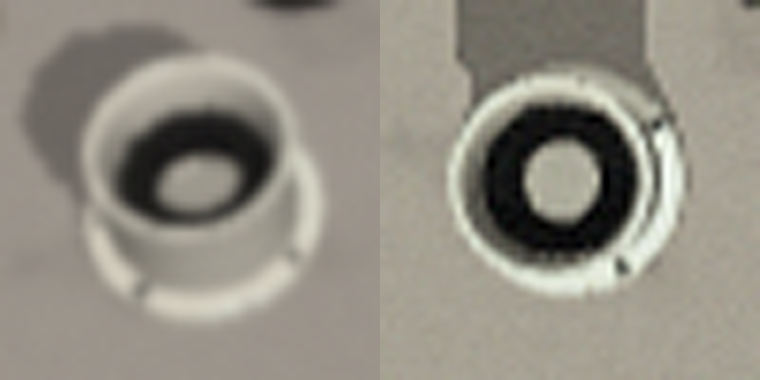

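Ring_mid lies flat on ring_wide. Ring_narrow has not moved, so it is next.

```bash
python3 -m jog '{"translation":[[-0.015,-0.3,0],[-0.015,-0.58,0],[-0.015,-0.58,0.2],[-0.015,-0.58,0.43],[-0.015,-0.58,0.43],[-0.015,-0.58,0.43]],"yaw":[0,0,0,0,0,0],"jaw":[0,0,0,0,0,0]}'
```

```text
time: 22.75
position: [0.5978, 0.3125, 0.2662]
tool_rot: [3.138, 0.002, 0.006]
ft_force: [-0.0, -0.0, 0.3]
grip_width: 0.998
grip_force: 0.0
```

```bash
python3 -m jog '{"translation":[[0.004,-0.008,0],[0.004,-0.008,0.2],[0.004,-0.008,0.38],[0.004,-0.008,0.38],[0.004,-0.008,0.38]],"yaw":[0,0,0,0,0],"jaw":[0,0,0,0,0]}'
python3 -m jog '{"translation":[[0,0,0],[0,0,0],[0,0,0],[0,0,0],[0,0,0]],"yaw":[0,0,0,0,0],"jaw":[1,1,1,1,1]}' 15
python3 -m jog '{"translation":[[0,0,-0.2],[0,0,-0.45],[0,0,-0.55],[-0.24,-0.2,-0.55],[-0.485,-0.4,-0.55],[-0.485,-0.4,-0.55],[-0.485,-0.4,-0.55]],"yaw":[0,0,0,0,0,0,0],"jaw":[1,1,1,1,1,1,1]}' 15
```

```text
time: 23.38
position: [0.5997, 0.3128, 0.191]
tool_rot: [3.138, -0.0, 0.009]
ft_force: [0.0, 1.1, 0.6]
grip_width: 0.998
grip_force: 0.0
time: 24.0
position: [0.5988, 0.3123, 0.1889]
tool_rot: [3.136, -0.0, 0.004]
ft_force: [-0.8, -1.2, 3.3]
grip_width: 0.677
grip_force: 15.0
time: 24.88
position: [0.5013, 0.3925, 0.2969]
tool_rot: [3.134, 0.001, 0.003]
ft_force: [-0.3, -0.7, -0.0]
grip_width: 0.679
grip_force: 15.0
```

```bash
python3 -m jog '{"translation":[[-0.002,-0.012,0.12],[-0.002,-0.012,0.2],[-0.002,-0.012,0.24],[-0.002,-0.012,0.27],[-0.002,-0.012,0.27]],"yaw":[0,0,0,0,0],"jaw":[1,1,1,1,1]}'
python3 -m jog '{"translation":[[0,0,0.016],[0,0,0.016],[0,0,0.016],[0,0,0.016],[0,0,0.016],[0,0,0.016]],"yaw":[0,0,0,0,0,0],"jaw":[1,1,0.4,0,0,0]}'
python3 -m jog '{"translation":[[0,0,-0.3],[0,0,-0.55],[0.25,0.25,-0.55],[0.5,0.4,-0.55],[0.5,0.75,-0.55],[0.5,1,-0.55],[0.5,1,-0.55]],"yaw":[0,0,0,0,0,0,0],"jaw":[0,0,0,0,0,0,0]}'
python3 - <<'E'
from h import *
S=ctrl.get_image("scene");T=ctrl.get_image("top")
c=lambda p:cv2.resize(p,(380,380),interpolation=cv2.INTER_CUBIC)
cv2.imwrite("pics/s4.png",np.hstack([c(S["pixels"][220:270,175:225]),c(T["pixels"][195:245,160:210])]))
E
```

```text
time: 25.5
position: [0.5014, 0.3947, 0.2436]
tool_rot: [3.136, -0.0, 0.003]
ft_force: [0.0, 0.5, -1.0]
grip_width: 0.681
grip_force: 15.0
time: 26.25
position: [0.5012, 0.3949, 0.2407]
tool_rot: [3.136, -0.0, 0.004]
ft_force: [-0.4, -0.5, -0.1]
grip_width: 0.927
grip_force: 0.0
time: 27.12
position: [0.6027, 0.1881, 0.3517]
tool_rot: [3.132, -0.017, 0.004]
ft_force: [-0.4, 1.0, 1.0]
grip_width: 1.003
grip_force: 0.0
```

View pics/s4.png

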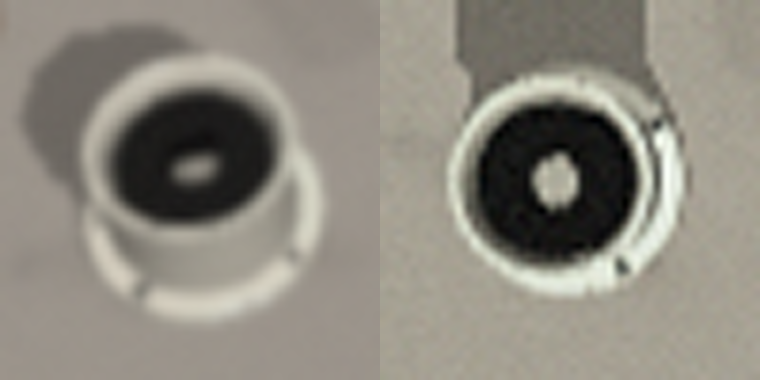

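Run:
```python
from h import *
S=ctrl.get_image("scene");T=ctrl.get_image("top")
x=(.5,.395)
t=[]
for i in(T,S):
    p=dark(i,x,.05,thr=75,r=18); m=np.zeros((384,512),np.uint8); m[p[:,1],p[:,0]]=1
    ct,h=cv2.findContours(m,cv2.RETR_CCOMP,cv2.CHAIN_APPROX_NONE); 
    c,a=hullc(p); pr,pa=hullc(cyl(i,x,[(.03,.05)])); print("outer",c.round(2),round(a),"pred",pr.round(2),round(pa)); 
    if len(ct)>1:
        q=max((k for k,hh in zip(ct,h[0]) if hh[3]>=0),key=cv2.contourArea);e=cv2.minAreaRect(q);print("hole",np.round(e[0],2),np.round(e[1],1))
    t.append(cv2.minAreaRect(p.astype(np.float32)));b=cv2.minAreaRect(np.float32(cyl(i,x,[(.03,.05)])));print(np.round(t[-1][1],1)+1,np.round(b[1],1))
    t[-1]=c
f=lambda X:np.r_[proj(T,X)-t[0],proj(S,X)-t[1]]
print(least_squares(f,[.5,.395,.05]).x.round(4),least_squares(f,[.5,.395,.05]).fun.round(2))
```

```text
outer [182.7 218.6] 325 pred [182.31 217.34] 325
hole [182.7 218.4] [7.6 7.2]
[21. 21.] [20.3 20.4]
outer [199.87 240.22] 260 pred [199.72 240.11] 304
hole [200.5 241.5] [7. 5.]
[17. 21.] [18.  21.5]
[0.4968 0.3944 0.0528] [-0.36 -0.18  0.38  0.02]
```

```bash
python3 -c "
from bench import ctrl
print(ctrl.close_job())"
```

```text
the job is handed in; nothing more can be done
None
```

The three rings are stacked in the tube, wide at the bottom, then mid, then narrow on top. The last pictures show them flat and down, to within the 2–3 mm I could measure, and I handed the job in at about 27 s with the gripper clear.

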